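Set out the paddle-handled potter's stamp

ROBOT

A 7-joint arm with a two-finger parallel gripper is mounted at the origin on the work surface. World frame = base frame: x ahead of the robot, y to its left, z up, the work surface at z = 0. Lengths are in m, angles in rad, forces in N, time in s.
With the tool pointing down it reaches from about 0.35 to 0.9 m from the base axis. Payload 8.1 kg.
Tool frame: the origin (TCP) lies at the very end of the fingers, on their centre line; the grasp point (between the pads) lies 19 mm behind it; z points along the fingers, y is the line along which they close (so a half turn about z gives the same grasp; the last joint's range is limited). The gripper opens to 92 mm and grips with 3 to 60 N. Pads are 19 mm wide; open, the fingers measure 130 mm over their backs; the gripper's body (75 mm by 190 mm) begins 47 mm behind the grasp point.
Start: joints at [-1.323, 0.434, 0.025, 1.573, -0.012, 1.134, -0.075], TCP at [0.215, 0.587, 0.227] pointing down, gripper open.
Joint ranges: [-2.62, 2.62], [-0.44, 2.09], [-1.27, 1.32], [0.08, 2.57], [-1.32, 4.46], [0.12, 2], [-2.74, 2.74]. Speed limits (rad/s): [2.22, 2.22, 3.01, 3.01, 3.14, 3.14, 3.14].

INTERFACE

Orientations are given as a rotation vector (axis times angle).
In Python, from cell import arm gives the robot as it stands.
- The arm moves only by the tool jog_arm, never from a script. Its argument "rows" is a list of rows, each a list of 3 entries, a list of its own where there are three numbers: the shift along the world's x, y, z in cm, then the turn, a rotation vector about the world's x, y, z in degrees, then the opening, from 0 (shut) to 1 (fully open). A call has 1 to 8 rows; each row is the pose to reach, as a shift and turn from the pose commanded when the call began; what a row does not reach only later rows make up. A row lasts 1/8 s, in which the tool goes at most 62.5 mm and 10.7 degrees, less where a joint would pass 70% of its speed; a pose out of reach is approached as far as the arm can. A call with a gripper value outside its range is refused whole. The fingers move at their own pace and stop on an object; "newtons" is the grip in N (left out, the last holds). Time passes only in rows, so rows that repeat a pose let the fingers close. It gives the time, the measured TCP pose, the force, the opening and the grip force at its end, in the units of the state.
- arm.observe(): the state, without advancing time (a new reading comes with each control period).
- arm.get_image(name): name is "side" or "top"; returns a dict with "img" (400x640x3 uint8, red, green, blue), "depth" (400x640 float32, m along the optical axis (not along the pixel's ray), 0 where there is no reading), "fx", "fy", "cx", "cy" (pixels), "rvec" (rotation vector, rad) and "tvec" (3), from world to camera coordinates, as OpenCV has them. Camera axes: x right, y down, z forward; pixel columns grow to the right and rows downward; lengths in m; the calibration is good to about 2 mm. A picture is of the moment at which its call begins.
- arm.sign_off(): hands the job in; it is judged then, once.
The state is a dict: "clock": time; "joints": joint angles; "dq": joint speeds; "joint_efforts": joint torques, N m; "position": TCP position; "ee_rot": TCP orientation; "force": force on the tool from outside, world axes, zero at the start; "ft_torque": the same for the moment, N m; "width": opening from 0.0 (shut) to 1.0 (fully open); "gripper_force": force on a finger pad.
Only numpy, scipy, OpenCV 4.12 (cv2) and the standard library are available. Lean on these libraries where they do the work, as an engineer would, in place of code of your own. Each camera call takes 0.05 s, during which the arm holds its last target. There are 200 camera calls.

TASK

Three potter's stamps sit sunk in the round pockets of the stamp rack. Lift the one with the flat paddle-shaped handle straight up out of its pocket and stand it upright, handle up, near the middle of the round plaster bat, setting it down gently and letting go. Leave the other two stamps in their pockets.

Things in the scene. Friction and masses are not known exactly. Their poses are not given: they have to be found in the camera images.
- paddle_stamp_center (a point): Stamp to fetch: loose, 40-85 g, 70 mm tall. Round fired-clay foot 46 mm wide, 26 mm high, sunk flush in a 26 mm deep pocket of a fixed dark wooden rack (34 mm high); above it only a flat wooden paddle stands out: 12 mm thick (stamp x), 38 wide (y), 44 tall, its width along the row of pockets within 20 degrees. Point: on its axis, half-way up (35 mm above underside); z up. In any of the 3 pockets.
- bat: Plaster bat: a pale, plain round disc 160 mm in diameter and 18 mm thick, fixed on the table on the other side of the work area from the rack. Origin at the centre of its underside, z up; its flat top is 18 mm above the origin.
- ball_stamp_center (a point): Another stamp, to be left alone: same clay foot 46 mm wide and same 70 mm height, but its wooden handle is a ball 28 mm in diameter on a 14 mm stem. The point is on its axis, 35 mm above its underside. It sits in another pocket of the rack, a block 80 x 230 mm with pockets 49 mm wide in a row along its length, 70 mm apart.
- peg_stamp_center (a point): Another stamp, to be left alone: same clay foot 46 mm wide and same 70 mm height, but its wooden handle is a plain round peg 18 mm in diameter and 44 mm tall. The point is on its axis, 35 mm above its underside. It sits in another pocket of the rack.
Mind the look-alikes: they are no part of the job. What is shaped like the part that bears paddle_stamp_center but purple is not meant.

How it is judged:
On the way:
1. the paddle stamp is lifted upright clear of its pocket (height (world z) of paddle_stamp_center above 0.072 m and angle between paddle_stamp_center's own z axis and vertical below 0.35 rad), for 0.1 s.
At the end, for the whole second after the job is handed in: The paddle stamp stands upright (within 10 degrees), handle up, on the plaster bat, its axis within 45 mm of the bat's centre, released and at rest; the other two stamps are still in their pockets, within 15 mm of where they were (horizontal distance between paddle_stamp_center and bat below 0.045 m and z of paddle_stamp_center in the frame of bat between 0.046 and 0.06 m and angle between paddle_stamp_center's own z axis and vertical below 0.17 rad and linear speed of paddle_stamp below 0.02 m/s and distance of each of ball_stamp_center, peg_stamp_center from where it was at the start of the episode below 0.015 m); the robot touches nothing.
It fails at once if the paddle stamp is tipped by more than 35 degrees (angle between paddle_stamp_center's own z axis and vertical above 0.61 rad).
It fails at once if the paddle stamp is dropped onto the bat from more than 20 mm above it (contact force between paddle_stamp and the fingers below 0.05 N and horizontal distance between paddle_stamp_center and bat below 0.1 m and z of paddle_stamp_center in the frame of bat above 0.073 m).
It fails at once if another stamp is shifted by more than 15 mm (distance of ball_stamp_center from where it was at the start of the episode above 0.015 m).
It fails at once if another stamp is shifted by more than 15 mm (distance of peg_stamp_center from where it was at the start of the episode above 0.015 m).
It also fails if it takes over 38 s, if anything falls off the work surface, if the arm or the gripper's body presses on something with over 40 N, if the wrist force passes 120 N, or if a joint passes its speed limit or range.

## Working session

There is one attempt and no reset: what is moved stays moved. The work goes in short steps, Python scripts to look and compute and a tool call to move; the robot and the scene stay as the last step left them, time stands still between calls to the robot, and variables do not carry over. Pictures are saved under pics/ and viewed, at most 10 in all, crops included, and the job is handed in when it is done.

Besides the shell and the picture viewer there is one more tool, called after "Request:" as name(argument=value, ...) on one line, values as JSON. jog_arm: Moves the arm, as the interface text tells. Its arguments: {"type":"object","properties":{"rows":{"type":"array","items":{"type":"array"}},"newtons":{"type":"number"}},"required":["rows"]}

```bash
mkdir -p pics; cat > h.py <<'E'
import numpy as np,cv2
from cell import arm
def pts(d):
    R=cv2.Rodrigues(np.array(d["rvec"],float))[0];z=d["depth"];v,u=np.indices(z.shape)
    c=np.stack([(u-d["cx"])/d["fx"]*z,(v-d["cy"])/d["fy"]*z,z],-1)
    return (c-np.array(d["tvec"]).reshape(3))@R
E
python3 - <<'E'
from h import *
for n in("top","side"):
    d=arm.get_image(n);cv2.imwrite(f"pics/{n}0.png",d["img"][...,::-1]);np.save(n+"0.npy",d,allow_pickle=True)
s=arm.observe();print(s["position"],s["ee_rot"],s["clock"])
E
```

```text
[0.21467225 0.58650232 0.22602893] [-5.48352789e-01 -3.09323111e+00  2.17941093e-03] 0.1
```

View pics/top0.png

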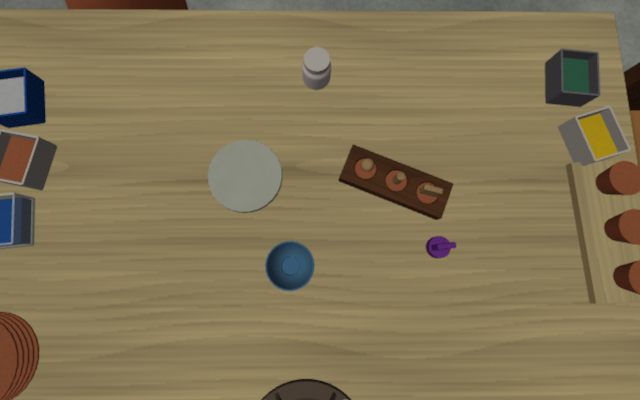

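View pics/side0.png

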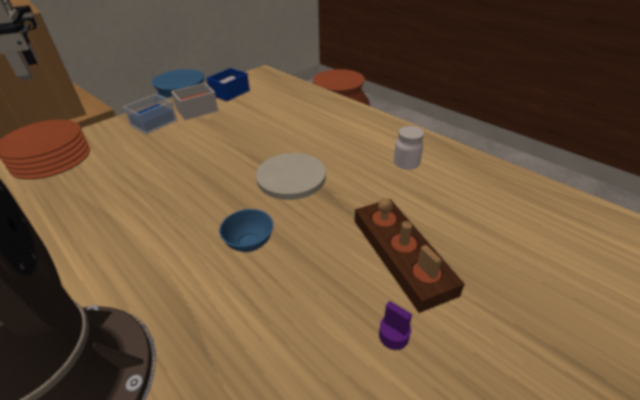

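The top view shows the bat at (245,176) and the rack around (396,181). Candidates for the paddle stamp (top-view pixels):
- Ball at (367,166): not it.
- Peg at (398,178): not it.
- Flat paddle at (430,190), side view (428,263): this is my choice.
- Purple paddle on the table at (440,246): the look-alike.

```bash
python3 - <<'E'
from h import *
T=np.load("top0.npy",allow_pickle=True).item();S=np.load("side0.npy",allow_pickle=True).item()
a=cv2.resize(T["img"][140:225,335:460],(500,340),interpolation=3);b=cv2.resize(S["img"][190:310,345:470],(354,340),interpolation=3)
cv2.imwrite("pics/crop.png",np.hstack([a[:,:440],b])[...,::-1])
for n,d,box in(("top",T,(140,225,335,460)),("side",S,(190,310,345,470))):
    P=pts(d);r0,r1,c0,c1=box;Q=P[r0:r1,c0:c1].reshape(-1,3)
    Q=Q[np.isfinite(Q).all(1)]
    for lo,hi in((.028,.04),(.045,.072),(.07,.09)):
        q=Q[(Q[:,2]>lo)&(Q[:,2]<hi)]
        if len(q)<5: print(n,lo,len(q));continue
        # clusters
        k=cv2.minAreaRect(q[:,:2].astype(np.float32)*1000);print(n,lo,len(q),q.mean(0).round(4),k)
    q=Q[(Q[:,2]>.068)&(Q[:,2]<.095)]
    _,l,c=cv2.kmeans(q[:,:2].astype(np.float32),3,None,(3,50,1e-5),5,2)
    for i in range(3):
        w=q[l[:,0]==i];r=cv2.minAreaRect(w[:,:2].astype(np.float32)*1000);print(" cl",len(w),w.mean(0).round(4),r,cv2.boxPoints(r).round(0).tolist())
P=pts(T)[130:225,195:295].reshape(-1,3);q=P[(P[:,2]>.012)&(P[:,2]<.026)];print("bat",q.mean(0),cv2.minEnclosingCircle(q[:,:2].astype(np.float32)*1000))
E
```

```text
top 0.028 3524 [ 0.5228 -0.1887  0.0334] ((524.3675537109375, -190.21817016601562), (230.16207885742188, 81.17086029052734), 67.68492889404297)
top 0.045 156 [ 0.5162 -0.1951  0.0616] ((525.7659912109375, -192.69818115234375), (170.2763214111328, 25.8767147064209), 70.17182922363281)
top 0.07 297 [ 0.5225 -0.1921  0.0759] ((525.4284057617188, -193.68240356445312), (171.1607666015625, 24.224140167236328), 69.5179214477539)
 cl 126 [ 0.497  -0.2539  0.0762] ((497.682861328125, -254.6073760986328), (37.949745178222656, 11.971014022827148), 75.12286376953125) [[487.0, -271.0], [499.0, -274.0], [508.0, -238.0], [497.0, -235.0]]
 cl 128 [ 0.5493 -0.1243  0.0738] ((550.1678466796875, -124.88734436035156), (24.58530044555664, 23.259033203125), 88.52216339111328) [[538.0, -137.0], [561.0, -137.0], [562.0, -113.0], [539.0, -112.0]]
 cl 70 [ 0.5234 -0.1892  0.0766] ((523.7686767578125, -189.64859008789062), (17.3159122467041, 16.05316925048828), 55.49128723144531) [[512.0, -192.0], [525.0, -201.0], [535.0, -187.0], [522.0, -178.0]]
side 0.028 3775 [ 0.5105 -0.2092  0.0331] ((523.4203491210938, 
[... 374 characters left out ...]
6 -0.1614  0.074 ] ((537.4195556640625, -162.83001708984375), (89.19956970214844, 24.407793045043945), 70.65827941894531) [[511.0, -201.0], [534.0, -209.0], [564.0, -125.0], [541.0, -117.0]]
 cl 207 [ 0.494  -0.2606  0.0751] ((495.7547302246094, -258.9358825683594), (37.85360336303711, 11.993932723999023), 76.54080963134766) [[486.0, -276.0], [497.0, -279.0], [506.0, -242.0], [494.0, -239.0]]
 cl 77 [ 0.383  -0.2722  0.0694] ((382.73565673828125, -274.2668762207031), (11.254792213439941, 23.418052673339844), 3.050579309463501) [[376.0, -263.0], [378.0, -286.0], [389.0, -286.0], [388.0, -262.0]]
bat [0.53901482 0.13311503 0.01798252] ((540.3888549804688, 133.7657928466797), 80.28498840332031)
```

View pics/crop.png

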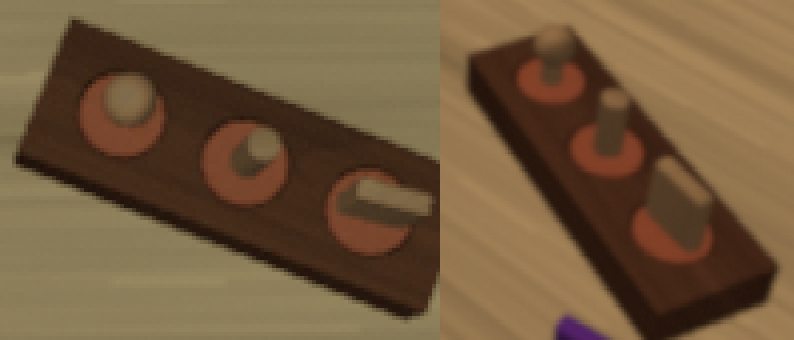

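The picture confirms the paddle stamp. Its top is 38 x 12 mm at z 0.077, centred at about (0.497,-0.256) with its width at about 75°. The bat centre is (0.540,0.133). I'll set out with a -84° turn.

Request:
jog_arm(rows=[[[3,-5,0],[0,0,-5],1],[[6,-10,0],[0,0,-10],1],[[9,-15,0],[0,0,-15],1],[[12,-20,0],[0,0,-20],1],[[15,-25,0],[0,0,-26],1],[[18,-31,0],[0,0,-32],1],[[21,-37,0],[0,0,-38],1],[[24,-42,0],[0,0,-42],1]])

```text
clock: 1.1
position: [0.4526, 0.1693, 0.2268]
ee_rot: [-1.624, -2.689, -0.0]
force: [0.8, 0.9, -0.7]
width: 1.0
gripper_force: 0.0
```

Request:
jog_arm(rows=[[[0.6,-6,0],[0,0,-6],1],[[1.2,-12,0],[0,0,-12],1],[[1.8,-18,-1],[0,0,-18],1],[[2.4,-24,-2],[0,0,-24],1],[[3,-30,-3],[0,0,-30],1],[[3.6,-36,-4],[0,0,-36],1],[[4.3,-42.2,-5],[0,0,-42.4],1],[[4.3,-42.2,-5],[0,0,-42.4],1]])

```text
clock: 2.1
position: [0.4937, -0.2564, 0.176]
ee_rot: [2.492, 1.911, -0.005]
force: [-0.2, 0.9, -0.6]
width: 0.997
gripper_force: 0.0
```

```bash
python3 - <<'E'
from h import *
s=arm.observe();print(s["position"],s["ee_rot"],s["clock"],s["dq"])
T=arm.get_image("top");S=arm.get_image("side")
cv2.imwrite("pics/c1.png",np.hstack([cv2.resize(T["img"][120:270,320:520],(400,300)),cv2.resize(S["img"][120:320,300:560],(390,300))])[...,::-1])
E
```

```text
[ 0.49370023 -0.2563769   0.17602089] [ 2.4915002   1.91118939 -0.00507097] 2.1 [-0.05449056 -0.02940673 -0.06506804  0.02387896  0.00220426  0.01727636
 -0.00510968]
```

View pics/c1.png

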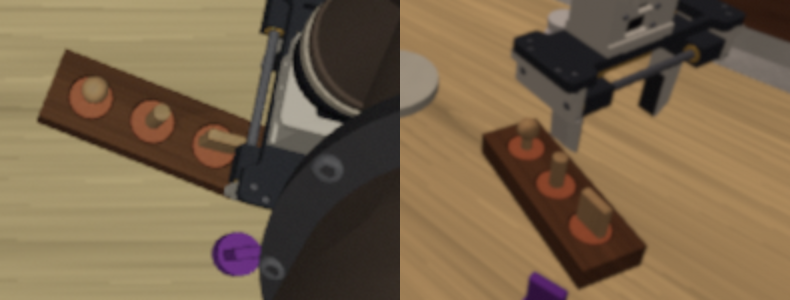

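The tool is aligned above the paddle stamp (side-view crop: paddle at (595,212), fingers above and straddling it). Next I descend.

Request:
jog_arm(rows=[[[0,0,-3],[0,0,0],1],[[0,0,-7],[0,0,0],1],[[0,0,-10],[0,0,0],1],[[0,0,-12],[0,0,0],0.8],[[0,0,-13.3],[0,0,0],0.6],[[0,0,-13.3],[0,0,0],0.5],[[0,0,-13.3],[0,0,0],0.5]], newtons=15)

```text
clock: 3.08
position: [0.4959, -0.2506, 0.0445]
ee_rot: [2.483, 1.924, 0.001]
force: [-0.3, -0.4, -0.5]
width: 0.615
gripper_force: 0.0
```

```bash
python3 - <<'E'
from h import *
s=arm.observe();print(s["position"],s["ee_rot"],s["clock"],s["force"])
S=arm.get_image("side")
cv2.imwrite("pics/c2.png",cv2.resize(S["img"][180:320,340:500],(640,560),interpolation=3)[...,::-1])
E
```

```text
[ 0.49589712 -0.25061642  0.04453778] [2.48277509e+00 1.92357370e+00 1.27436291e-03] 3.075 [-0.34820622 -0.37495599 -0.4671393 ]
```

View pics/c2.png

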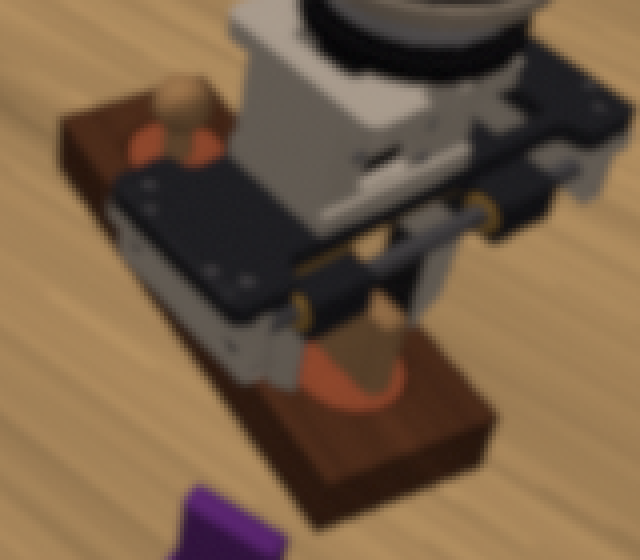

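The fingers straddle the paddle at crop pixel (365,340), but they sit about 5 mm short in y. I'll correct that, then close.

Request:
jog_arm(rows=[[[0.1,-0.5,0],[0,0,0],0.45],[[0.1,-0.5,0],[0,0,0],0.3],[[0.1,-0.5,0],[0,0,0],0.2],[[0.1,-0.5,0],[0,0,0],0.1],[[0.1,-0.5,0],[0,0,0],0.0],[[0.1,-0.5,0],[0,0,0],0.0],[[0.1,-0.5,0],[0,0,0],0.0],[[0.1,-0.5,0],[0,0,0],0.0]], newtons=15)

```text
clock: 4.12
position: [0.4964, -0.2558, 0.0438]
ee_rot: [2.484, 1.923, 0.0]
force: [0.7, 0.1, -0.3]
width: 0.123
gripper_force: 15.0
```

Request:
jog_arm(rows=[[[0,0,0.5],[0,0,0],0],[[0,0,1.2],[0,0,0],0],[[0,0,2],[0,0,0],0],[[0,0,3],[0,0,0],0],[[0,0,4.5],[0,0,0],0],[[0,0,6],[0,0,0],0],[[0,0,8],[0,0,0],0],[[0,0,8],[0,0,0],0]], newtons=20)

```text
clock: 5.12
position: [0.4972, -0.2563, 0.1256]
ee_rot: [2.482, 1.922, 0.003]
force: [0.3, -0.6, -0.6]
width: 0.13
gripper_force: 20.0
```

```bash
python3 - <<'E'
from h import *
s=arm.observe();print(s["position"],s["ee_rot"],s["clock"],s["force"])
S=arm.get_image("side")
cv2.imwrite("pics/c3.png",cv2.resize(S["img"][120:320,320:520],(600,600),interpolation=3)[...,::-1])
E
```

```text
[ 0.49720943 -0.25631345  0.12557443] [2.48205316 1.92172712 0.00274563] 5.125 [ 0.31467939 -0.55023464 -0.61695175]
```

View pics/c3.png

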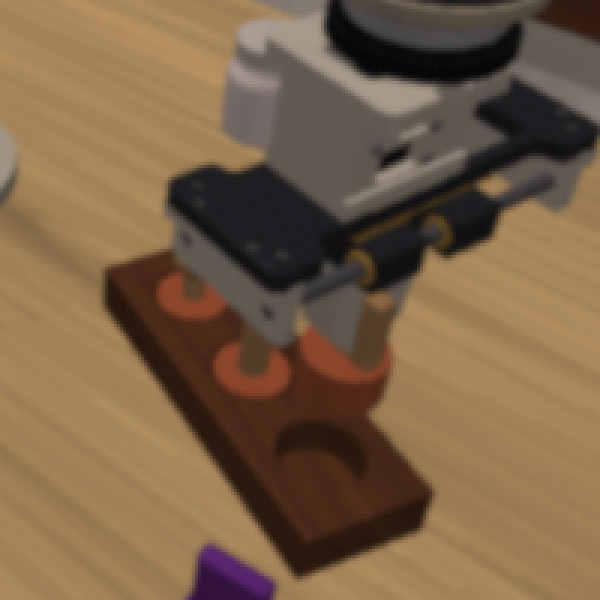

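The stamp is held upright at crop pixel (345,370), clear of its empty pocket at (320,450). Now I carry it to the bat.

Request:
jog_arm(rows=[[[0,1,1],[0,0,0],0],[[0.4,4,2],[0,0,0],0],[[0.9,8,3],[0,0,0],0],[[1.4,13,3],[0,0,0],0],[[1.9,18,3],[0,0,0],0],[[2.4,23,3],[0,0,0],0],[[2.9,28,3],[0,0,0],0],[[3.4,32,2],[0,0,0],0]])

```text
clock: 6.18
position: [0.5301, 0.0673, 0.1441]
ee_rot: [-2.482, -1.925, -0.001]
force: [-0.1, -0.2, -0.1]
width: 0.129
gripper_force: 20.0
```

Request:
jog_arm(rows=[[[0.5,4,-1],[0,0,0],0],[[0.9,6,-3],[0,0,0],0],[[0.9,7,-5],[0,0,0],0],[[0.9,7,-6.5],[0,0,0],0],[[0.9,7,-7],[0,0,0],0],[[0.9,7,-7],[0,0,0],0],[[0.9,7,-7],[0,0,0],0]])

```text
clock: 7.05
position: [0.5398, 0.1338, 0.0744]
ee_rot: [2.485, 1.922, 0.002]
force: [-0.0, -0.1, -0.5]
width: 0.128
gripper_force: 20.0
```

```bash
python3 - <<'E'
from h import *
s=arm.observe();print(s["position"],s["ee_rot"],s["clock"],s["force"])
S=arm.get_image("side")
cv2.imwrite("pics/c4.png",cv2.resize(S["img"][60:240,200:400],(660,594),interpolation=3)[...,::-1])
E
```

```text
[0.53978961 0.13375024 0.07441805] [2.48468827e+00 1.92185066e+00 1.54116204e-03] 7.05 [-0.01384931 -0.13751142 -0.52367823]
```

View pics/c4.png

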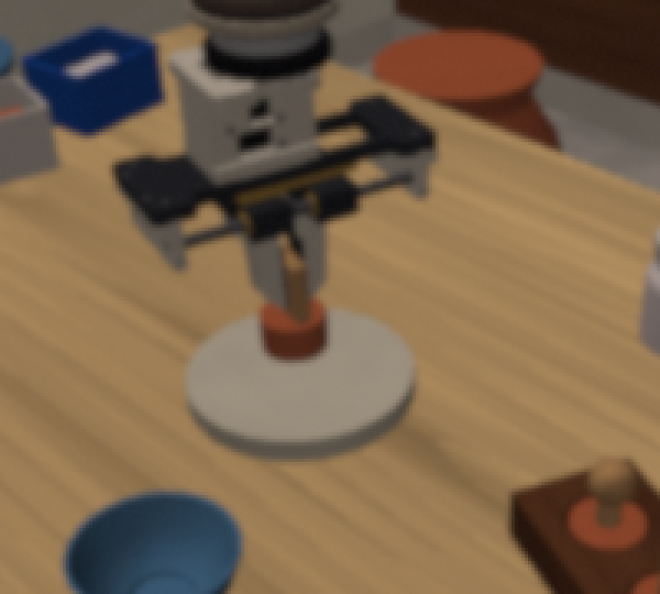

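The stamp hangs upright over the bat's middle at crop pixel (293,330), about 20 mm up. I lower it gently.

Request:
jog_arm(rows=[[[0,0,-0.6],[0,0,0],0],[[0,0,-1.2],[0,0,0],0],[[0,0,-1.5],[0,0,0],0],[[0,0,-1.7],[0,0,0],0],[[0,0,-1.8],[0,0,0],0],[[0,0,-1.9],[0,0,0],0],[[0,0,-1.9],[0,0,0],0],[[0,0,-1.9],[0,0,0],0]])

```text
clock: 8.1
position: [0.5394, 0.1343, 0.0548]
ee_rot: [2.484, 1.923, 0.0]
force: [-0.3, 0.5, 0.5]
width: 0.126
gripper_force: 20.0
```

Request:
jog_arm(rows=[[[0,0,-0.1],[0,0,0],0],[[0,0,-0.15],[0,0,0],0],[[0,0,-0.2],[0,0,0],0],[[0,0,-0.2],[0,0,0],0],[[0,0,-0.2],[0,0,0],0]])

```text
clock: 8.72
position: [0.5394, 0.1342, 0.0535]
ee_rot: [-2.484, -1.923, -0.001]
force: [-3.3, -1.5, 11.7]
width: 0.125
gripper_force: 20.0
```

The 11.7 N upward force shows contact. I ease off slightly and release.

Request:
jog_arm(rows=[[[0,0,0.1],[0,0,0],0],[[0,0,0.1],[0,0,0],0],[[0,0,0.1],[0,0,0],0.2],[[0,0,0.1],[0,0,0],0.35],[[0,0,0.1],[0,0,0],0.5],[[0,0,0.1],[0,0,0],0.6],[[0,0,0.1],[0,0,0],0.6],[[0,0,0.1],[0,0,0],0.6]])

```text
clock: 9.72
position: [0.5393, 0.1342, 0.0537]
ee_rot: [2.484, 1.923, 0.0]
force: [0.3, 0.7, 0.1]
width: 0.594
gripper_force: 0.0
```

Request:
jog_arm(rows=[[[0,0,1],[0,0,0],0.6],[[0,0,3],[0,0,0],0.6],[[0,0,6],[0,0,0],0.6],[[0,0,10],[0,0,0],0.6],[[0,0,15],[0,0,0],0.6],[[0,0,18],[0,0,0],0.6],[[0,0,18],[0,0,0],0.6],[[0,0,18],[0,0,0],0.6]])

```text
clock: 10.72
position: [0.5388, 0.1342, 0.2334]
ee_rot: [-2.484, -1.923, 0.001]
force: [0.3, -0.4, 0.4]
width: 0.599
gripper_force: 0.0
```

```bash
python3 - <<'E'
from h import *
S=arm.get_image("side")
cv2.imwrite("pics/c5.png",cv2.resize(S["img"][60:320,200:480],(646,600),interpolation=3)[...,::-1])
P=pts(S)[100:200,250:335].reshape(-1,3)
for a,b in((.03,.046),(.05,.08),(.084,.095)):
    q=P[(P[:,2]>a)&(P[:,2]<b)];print(a,len(q),q.mean(0).round(4))
E
```

```text
0.03 202 [0.531  0.1227 0.0402]
0.05 126 [0.5329 0.1237 0.0648]
0.084 56 [0.5362 0.1285 0.0869]
```

View pics/c5.png

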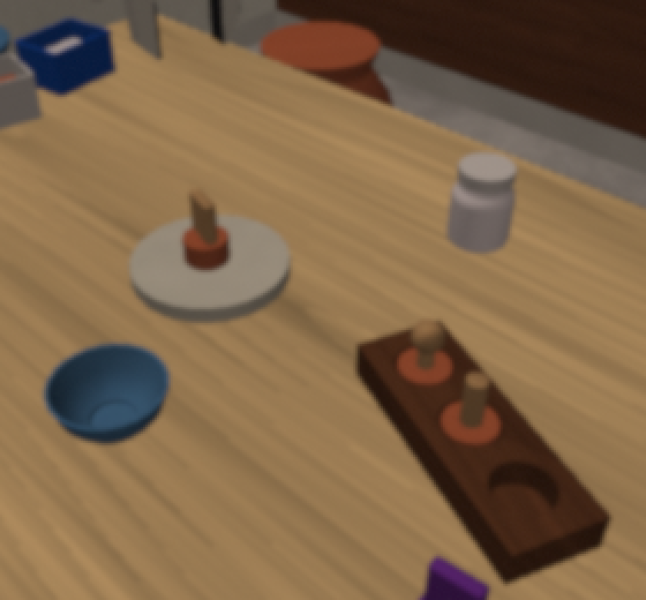

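The stamp stands upright mid-bat at crop pixel (206,235). The ball (427,350) and peg (472,405) are still in their pockets, and the gripper is clear.

```bash
python3 -c "
from cell import arm
print(arm.sign_off())"
```

```text
the job is handed in; nothing more can be done
None
```

The paddle stamp is standing upright and released near the middle of the bat, the ball and peg stamps are still in their pockets, and I handed the job in at about 10.8 s; the hand-in gave no verdict.

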